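# Pull the spent filter from the fume extractor

### The job

The filter of the bench fume extractor is spent. Press the latch pad in front of the filter cassette down until the cassette springs up and let go of the pad, then lift the cassette straight out by its handle and, keeping it upright so that no soot falls out, put it down (do not drop it) standing flat on the floor of the empty metal tray. Leave the other things on the bench where they are.

Things in the scene. Friction and masses are not known exactly. Their poses are not given: they have to be found in the camera images.
- extractor: low white bench-top fume extractor, fixed, 220 mm deep (x) by 270 wide (y), origin under its centre on the bench, front to its own -x; either side of the bench, yaw within 0.4 rad. Front step, x -110 to -16 mm, top 60 mm high (knob and switch on it below 78). Behind it a block, top 105 mm high, with the filter bay: a slot 49 mm (x) by 183 (y), centred at x = 30 mm, y = 0.
- latch_pad (a point): centre of the top of the latch's grey ribbed press pad, 34 mm (x) by 48 (y), over the middle of the extractor's front step, just in front of the cassette's cap. At rest 90 mm above the bench, at x = -52 mm, y = 0 of the extractor. It is pushed straight down with about 5 to 12 N, swinging about an axle 50 mm behind it, and springs back when let go.
- latch (a joint): latch angle, rad: 0 at rest, hidden hook over the cassette; 0.30 at its stop (pad 14 mm down). The hook lets go at 0.15 to 0.22 (pad 8 to 11 mm down); a spring lifter then raises the cassette 12 mm within a second. When the pad is let go it stays up, the hook leaning on its side (pad still partly down until the cassette is out). Latched, the cassette cannot be pulled out.
- cassette: grey filter cassette, 0.3 kg, origin at the centre of its underside, z up, long side along y. Body 46 mm (x) by 180 (y); cap 72 by 196, its top 82 mm above the underside; black arch handle on it along y, top at 118 mm. Seated, its underside is 36 mm above the bench and its axes are the extractor's; sprung up, 48 mm. To leave the bay the underside must rise past 105 mm.
- cassette_grip (a point): centre of the handle's bar: 122 mm long (y), 13 thick (x), 12 high, on legs at y = +-55 mm; this point is 112 mm above the cassette's underside, 30 mm above its cap; axes as the cassette's. Gripped from above across the 13 mm (along x).
- tray: empty open tray of plain sheet aluminium, loose, 0.9 kg, outside 146 mm (x) by 266 (y) by 28 high, walls and floor 3 mm, origin under its centre; on the other side of the bench from the extractor, yaw within 0.4 rad. The cassette stands flat in it only with its long side roughly along the tray's y, either way round.
- cream_jar: white jar, 68 mm across, 62 mm high, standing near the robot; origin under its centre. Bystander.
- dye_pot: amber glass pot with a black cap, 60 mm across, 73 mm high, standing at the far middle of the bench; origin under its centre. Bystander.
- maul: maul lying on its side: black tapered head 85 mm long, 60 mm across, wooden handle 120 mm; origin on the bench under the joint of head and handle, head to its +x. Bystander.
- burner: black cordless pyrography pen with a steel tip, 225 mm long, lying on the bench; origin on the bench under it, tip to its +x. Bystander.
- finish_bottle: white bottle, 56 mm across, 130 mm high, standing at the far side of the bench; origin under its centre. Bystander.
Not all that is in view belongs to the job. Of the things that look like the cassette, the smallest one is meant.

How it is judged (in metres and radians):
On the way, in this order (a step that is already met when the one before it is completed fails the run):
1. the latch has been pressed and the cassette stands sprung up in its bay, not touched by the fingers, the pad let go (z of cassette in the frame of extractor between 0.044 and 0.056 m and contact force between the fingers and cassette below 0.2 N and contact force between the fingers and extractor below 0.2 N), for 0.2 s.
2. the cassette is lifted out above its bay, upright (z of cassette in the frame of extractor above 0.108 m and angle between cassette's own z axis and vertical below 0.35 rad).
At the end, for the whole second after the job is handed in: the cassette stands flat and upright (within 0.06 rad) on the floor of the tray, inside its walls, the tray flat on the bench, everything at rest and the latch pad back up (z of cassette in the frame of tray between 0 and 0.008 m and x of cassette in the frame of tray between -0.055 and 0.055 m and y of cassette in the frame of tray between -0.055 and 0.055 m and angle between cassette's own z axis and vertical below 0.06 rad and angle between tray's own z axis and vertical below 0.05 rad and height (world z) of tray below 0.006 m and linear speed of cassette below 0.02 m/s and value of joint latch below 0.05 rad); the robot touches nothing.
It fails at once if the cassette is tipped more than 0.45 rad from upright (angle between cassette's own z axis and vertical above 0.45 rad).
It fails at once if the cassette is dropped (falls free faster than 0.6 m/s) (linear speed of cassette above 0.6 m/s and contact force between the fingers and cassette below 0.3 N).
It fails at once if another thing on the bench is moved more than 40 mm (distance of any of cream_jar, dye_pot, maul, burner, finish_bottle from where it was at the start of the episode above 0.04 m).
It also fails if it takes over 58 s, if anything falls off the work surface, if the arm or the gripper's body presses on something with over 40 N, if the wrist force passes 120 N, or if a joint passes its speed limit or range.

### The arm

A 6-joint arm with a two-finger parallel gripper is mounted at the origin on the work surface. World frame = base frame: x ahead of the robot, y to its left, z up, the work surface at z = 0. Lengths are in mm, angles in degrees, forces in N, time in s.
With the tool pointing down it reaches from about 300 to 850 mm from the base axis. Payload 4.2 kg.
Tool frame: the origin (TCP) lies at the very end of the fingers, on their centre line; the grasp point (between the pads) lies 19 mm behind it (env.grasp_offset is the distance from the TCP to the grasp point, in mm); z points along the fingers, y is the line along which they close (so a half turn about z gives the same grasp; the last joint's range is limited). The gripper opens to 91 mm and grips with 3 to 60 N. Pads are 32 mm wide; open, the fingers measure 118 mm over their backs; the gripper's body (76 mm by 178 mm) begins 60 mm behind the grasp point.
Start: joints at [74.771, 18.312, 89.639, -0, 72.044, -1.146], TCP at [139.917, 557.733, 213.976] pointing down, gripper open.
Joint ranges: [-177.97, 177.97], [-48.28, 115.42], [12.27, 149.76], [-77.06, 257.06], [2.81, 150.46], [-146.56, 146.56]. Speed limits (degrees/s): [147.25, 147.25, 180, 180, 180, 180].

### API

Orientations are given as [roll, pitch, yaw] about the fixed x, y, z axes, in that order (R = Rz(yaw) Ry(pitch) Rx(roll)).
In Python, from workcell import env gives the robot as it stands. The module is installed in compiled form; this text tells all that it offers.
- The arm moves only by the tool send_rows, never from a script. Its argument "motion" is a list of rows, each an object of numbers: "tx", "ty", "tz": the shift along the tool's x, y, z in units of 500 mm (1.0 is 500 mm); "rx", "ry", "rz": the turn, a rotation vector about the tool's x, y, z in units of 30 degrees (1.0 is 30 degrees); "gripper": the closure, from -1 (fully open) to 1 (shut). In form: [{"tx": .., "ty": .., "tz": .., "rx": .., "ry": .., "rz": .., "gripper": ..}, ...]. A call has 1 to 12 rows; each row shifts and turns the commanded pose from where the row before left it, along the tool's axes as they then stand; what a row does not reach is not made up. A row lasts 1/8 s, in which the tool goes at most 62.5 mm and 10.7 degrees, less where a joint would pass 70% of its speed; a pose out of reach is approached as far as the arm can. A call with a number of a shift or a turn outside -1 to 1 is refused whole. A call with a gripper value outside its range is refused whole. The fingers move at their own pace and stop on an object; "grip_force" is the grip in N (left out, the last holds). Time passes only in rows, so rows that do not move let the fingers close. It gives the time, the measured TCP pose, the force, the opening and the grip force at its end, in the units of the state.
- env.state(): the state, without advancing time (a new reading comes with each control period).
- env.grab_frame(name): name is "scene" or "top"; returns a dict with "frame" (400x640x3 uint8, red, green, blue), "vertical_fov" (degrees; the focal length in pixels is half the picture's height over the tangent of half this angle, whatever the lens; pixels are square), "cx", "cy" (the principal point, pixels), "rvec" (rotation vector, rad) and "tvec" (3), from world to camera coordinates, as OpenCV has them. Camera axes: x right, y down, z forward; pixel columns grow to the right and rows downward; lengths in mm; the calibration is good to about 2 mm. A picture is of the moment at which its call begins. There is no depth.
- env.job_done(): hands the job in; it is judged then, once.
The state is a dict: "time_s": time; "qpos": joint angles; "qvel": joint speeds; "effort": joint torques, N m; "ee_pos": TCP position; "ee_rot": TCP orientation; "force": force on the tool from outside, world axes, zero at the start; "torque": the same for the moment, N m; "gripper_width": finger opening in mm; "gripper_force": force on a finger pad.
Only numpy, scipy, OpenCV 4.12 (cv2) and the standard library are available. Lean on these libraries where they do the work, as an engineer would, in place of code of your own. Each camera call takes 0.05 s, during which the arm holds its last target. There are 200 camera calls.

## Working session

There is one attempt and no reset: what is moved stays moved. The work goes in short steps, Python scripts to look and compute and a tool call to move; the robot and the scene stay as the last step left them, time stands still between calls to the robot, and variables do not carry over. Pictures are saved under pics/ and viewed, at most 10 in all, crops included, and the job is handed in when it is done.

Besides the shell and the picture viewer there is one more tool, called after "Emit:" as name(argument=value, ...) on one line, values as JSON. send_rows: Moves the arm, as the interface text tells. Shifts and turns lie within -1 to 1; 1 stands for 500 mm of shift or 30 degrees of turn. Its arguments: {"type":"object","properties":{"motion":{"type":"array"},"grip_force":{"type":"number"}},"required":["motion"]}

```bash
mkdir -p pics; cat > h.py <<'E'
import numpy as np,cv2
from workcell import env
def grab(n):
    f=env.grab_frame(n); img=f["frame"]; fl=img.shape[0]/2/np.tan(np.radians(f["vertical_fov"])/2)
    K=np.array([[fl,0,f["cx"]],[0,fl,f["cy"]],[0,0,1]]); R=cv2.Rodrigues(np.array(f["rvec"],float))[0]
    return img,K,R,np.array(f["tvec"],float).ravel()
def back(c,px,z):
    _,K,R,t=c; d=R.T@np.linalg.inv(K)@np.array([px[0],px[1],1.]); o=-R.T@t
    return o+d*(z-o[2])/d[2]
def proj(c,P):
    _,K,R,t=c; p=(np.atleast_2d(P)@R.T+t)@K.T; return p[:,:2]/p[:,2:]
def save(n,img): cv2.imwrite("pics/"+n+".png",img[:,:,::-1])
E
python3 - <<'E'
from h import *
for n in("top","scene"):
    c=grab(n); save(n+"0",c[0]); print(n,c[1][0,0],-c[2].T@c[3])
print(env.state())
E
```

```text
top 415.6541291354652 [ 3.72333354e+02 -4.50850696e-01  1.29623573e+03]
scene 405.7727087889447 [1269.77882256  621.73263788  823.72303537]
{'time_s': 0.1, 'qpos': array([ 7.47705212e+01,  1.83498175e+01,  8.96986966e+01, -1.15022127e-03,
        7.20461738e+01, -1.14543645e+00]), 'qvel': array([ 0.09878899, -0.0682451 , -0.22325955,  0.00288682, -0.01584232,
        0.06254733]), 'effort': array([-1.10420845e-04, -4.13337100e+01, -2.32510471e+01,  7.28233298e-02,
        4.21311543e-02, -6.35255287e-05]), 'ee_pos': array([139.80411132, 557.27440029, 213.19080874]), 'ee_rot': array([-1.79905309e+02, -7.99433928e-04,  1.65916312e+02]), 'force': array([-0.27919723,  0.1778044 ,  0.7294557 ]), 'torque': array([-0.05369793,  0.04047681, -0.00577953]), 'gripper_force': 0.0, 'gripper_width': 91.30811788281117}
```

View pics/top0.png

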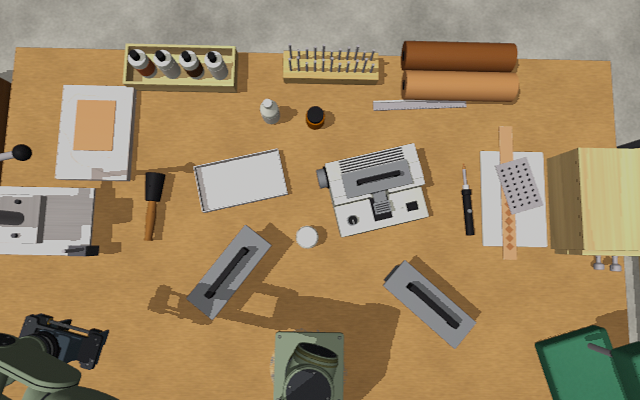

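View pics/scene0.png

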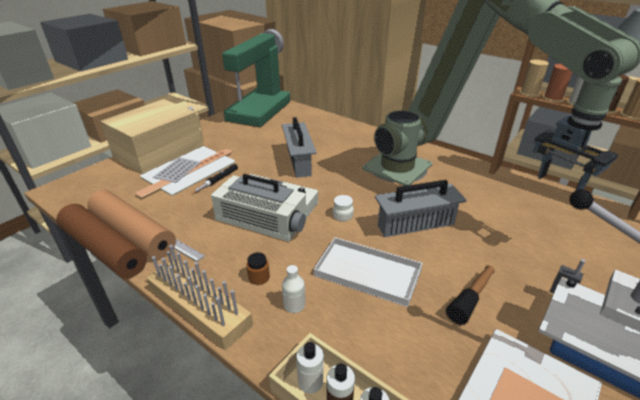

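Top view: the extractor is at (378,190) with the pad at (381,207), and the tray at (241,180). The look-alikes are a cassette seated in the extractor at (380,179), a loose one at (230,272) and another loose one at (430,303). The seated one fits because it's in the bay and looks smallest. I'll confirm that in an enlarged crop.

```bash
python3 - <<'E'
from h import *
c=grab("top"); i=c[0]
a=cv2.resize(i[135:245,310:440],None,fx=4.5,fy=4.5,interpolation=cv2.INTER_CUBIC)
b=cv2.resize(i[140:220,185:297],None,fx=4.5,fy=4.5,interpolation=cv2.INTER_CUBIC)
save("ext",a); save("tray",b)
E
```

```text
(no output)
```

View pics/ext.png

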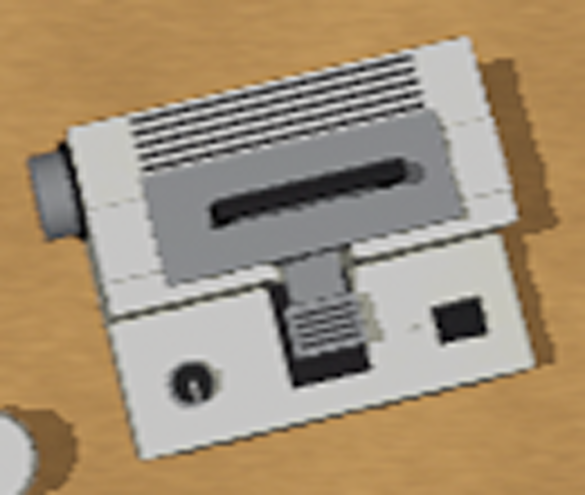

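View pics/tray.png

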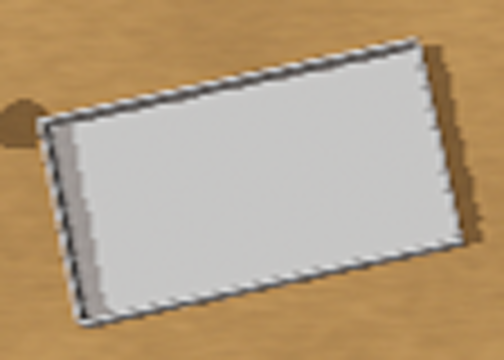

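```bash
python3 - <<'E'
from h import *
from scipy.optimize import least_squares
c=grab("top")
def fit(loc,px,off,g):
    px=(np.array(px)+.5)/4.5-.5+off; loc=np.array(loc,float)
    def P(p):
        s,k=np.sin(p[2]),np.cos(p[2]); return np.c_[p[0]+k*loc[:,0]-s*loc[:,1],p[1]+s*loc[:,0]+k*loc[:,1],loc[:,2]]
    r=least_squares(lambda p:(proj(c,P(p))-px).ravel(),g,x_scale=[100,100,.3],loss='soft_l1')
    print(r.x[:2].round(1),np.degrees(r.x[2]).round(2)); print((proj(c,P(r.x))-px).round(1).tolist()); return r.x,P(r.x)
e,P=fit([[110,135,105],[110,-135,105],[-16,-135,105],[-110,135,60],[-110,-135,60],[-52,0,90],[66,98,118],[66,-98,118],[-6,-98,118],[-6,98,118],[30,61,154],[30,-61,154]],
 [[70,128],[468,38],[515,220],[145,458],[535,368],[328,325],[145,178],[435,110],[467,215],[170,285],[212,212],[410,170]],[310,135],[600,-200,.2])
print("pad",P[5],"grip",(P[10]+P[11])/2)
t,_=fit([[73,133,28],[73,-133,28],[-73,-133,28],[-73,133,28]],[[42,122],[418,42],[464,242],[82,324]],[185,140],[600,200,.2])
E
```

```text
[ 527.9 -194.7] 14.35
[[-0.5, -0.0], [0.5, -0.5], [1.1, 0.4], [-0.5, 0.8], [0.7, -0.0], [-0.1, 0.1], [-0.9, -0.2], [0.5, -0.3], [-0.3, 0.4], [-0.5, 0.3], [1.1, -0.3], [-0.5, -0.8]]
pad [ 477.49079642 -207.57510516   90.        ] grip [ 556.93215871 -187.25098263  154.        ]
[557.2 218.7] 13.71
[[-0.4, -0.4], [0.5, -0.8], [0.2, 0.3], [-0.4, 0.9]]
```

The fit matches the given sizes to about 1 px. The seated cassette has the stated 72x196 cap, and both loose ones are clearly longer, so the seated one is meant.

Key poses:
- Pad: (477,-208,90)
- Extractor yaw: 14.4°
- Tray: (557,219), yaw 13.7°

Moving over the pad now with the fingers shut.

Emit:
send_rows(motion=[{"tx": 0, "ty": 0, "tz": -0.06, "gripper": 1}, {"tx": -0.0685, "ty": -0.088, "tz": -0.02, "gripper": 1}, {"tx": -0.0685, "ty": -0.088, "tz": 0, "gripper": 1}, {"tx": -0.0685, "ty": -0.088, "tz": 0, "gripper": 1}, {"tx": -0.0685, "ty": -0.088, "tz": 0, "gripper": 1}, {"tx": -0.0685, "ty": -0.088, "tz": 0, "gripper": 1}, {"tx": -0.0685, "ty": -0.088, "tz": 0, "gripper": 1}, {"tx": -0.0685, "ty": -0.088, "tz": 0, "gripper": 1}, {"tx": -0.0685, "ty": -0.088, "tz": 0, "gripper": 1}, {"tx": -0.0685, "ty": -0.088, "tz": 0, "gripper": 1}, {"tx": -0.0685, "ty": -0.088, "tz": 0, "gripper": 1}, {"tx": -0.0685, "ty": -0.088, "tz": 0, "gripper": 1}])

```text
invalid input at $.motion[0]: expected keys tx, ty, tz, rx, ry, rz, gripper
```

Emit:
send_rows(motion=[{"tx": -0.0685, "ty": -0.088, "gripper": 1}, {"tx": -0.0685, "ty": -0.088, "gripper": 1}, {"tx": -0.0685, "ty": -0.088, "gripper": 1}, {"tx": -0.0685, "ty": -0.088, "gripper": 1}, {"rz": 0.337, "gripper": 1}, {"rz": 0.337, "gripper": 1}, {"rz": 0.337, "gripper": 1}, {"rz": 0.337, "gripper": 1}, {"rz": 0.337, "gripper": 1}, {"rz": 0.337, "gripper": 1}, {"rz": 0.337, "gripper": 1}, {"rz": 0.337, "gripper": 1}])

```text
invalid input at $.motion[0]: expected keys tx, ty, tz, rx, ry, rz, gripper
```

Emit:
send_rows(motion=[{"rz": 0.337, "gripper": 1}, {"rz": 0.337, "gripper": 1}, {"rz": 0.337, "gripper": 1}, {"rz": 0.337, "gripper": 1}, {"rz": 0.337, "gripper": 1}, {"rz": 0.337, "gripper": 1}, {"rz": 0.337, "gripper": 1}, {"gripper": 1}, {"gripper": 1}])

```text
invalid input at $.motion[0]: expected keys tx, ty, tz, rx, ry, rz, gripper
```

Emit:
send_rows(motion=[{"tx": 0, "ty": 0, "tz": -0.06, "rx": 0, "ry": 0, "rz": 0, "gripper": 1}, {"tx": -0.0685, "ty": -0.088, "tz": -0.02, "rx": 0, "ry": 0, "rz": 0, "gripper": 1}, {"tx": -0.0685, "ty": -0.088, "tz": 0, "rx": 0, "ry": 0, "rz": 0, "gripper": 1}, {"tx": -0.0685, "ty": -0.088, "tz": 0, "rx": 0, "ry": 0, "rz": 0, "gripper": 1}, {"tx": -0.0685, "ty": -0.088, "tz": 0, "rx": 0, "ry": 0, "rz": 0, "gripper": 1}, {"tx": -0.0685, "ty": -0.088, "tz": 0, "rx": 0, "ry": 0, "rz": 0, "gripper": 1}, {"tx": -0.0685, "ty": -0.088, "tz": 0, "rx": 0, "ry": 0, "rz": 0, "gripper": 1}, {"tx": -0.0685, "ty": -0.088, "tz": 0, "rx": 0, "ry": 0, "rz": 0, "gripper": 1}, {"tx": -0.0685, "ty": -0.088, "tz": 0, "rx": 0, "ry": 0, "rz": 0, "gripper": 1}, {"tx": -0.0685, "ty": -0.088, "tz": 0, "rx": 0, "ry": 0, "rz": 0, "gripper": 1}, {"tx": -0.0685, "ty": -0.088, "tz": 0, "rx": 0, "ry": 0, "rz": 0, "gripper": 1}, {"tx": -0.0685, "ty": -0.088, "tz": 0, "rx": 0, "ry": 0, "rz": 0, "gripper": 1}])

```text
time_s: 1.7
ee_pos: [387.9, -5.2, 254.1]
ee_rot: [180.0, 0.0, 165.9]
force: [1.2, 0.0, -0.3]
gripper_width: 0.4
gripper_force: 0.0
```

Emit:
send_rows(motion=[{"tx": -0.0685, "ty": -0.088, "tz": 0, "rx": 0, "ry": 0, "rz": 0, "gripper": 1}, {"tx": -0.0685, "ty": -0.088, "tz": 0, "rx": 0, "ry": 0, "rz": 0, "gripper": 1}, {"tx": -0.0685, "ty": -0.088, "tz": 0, "rx": 0, "ry": 0, "rz": 0, "gripper": 1}, {"tx": -0.0685, "ty": -0.088, "tz": 0, "rx": 0, "ry": 0, "rz": 0, "gripper": 1}, {"tx": 0, "ty": 0, "tz": 0, "rx": 0, "ry": 0, "rz": 0.337, "gripper": 1}, {"tx": 0, "ty": 0, "tz": 0, "rx": 0, "ry": 0, "rz": 0.337, "gripper": 1}, {"tx": 0, "ty": 0, "tz": 0, "rx": 0, "ry": 0, "rz": 0.337, "gripper": 1}, {"tx": 0, "ty": 0, "tz": 0, "rx": 0, "ry": 0, "rz": 0.337, "gripper": 1}, {"tx": 0, "ty": 0, "tz": 0, "rx": 0, "ry": 0, "rz": 0.337, "gripper": 1}, {"tx": 0, "ty": 0, "tz": 0, "rx": 0, "ry": 0, "rz": 0.337, "gripper": 1}, {"tx": 0, "ty": 0, "tz": 0, "rx": 0, "ry": 0, "rz": 0.337, "gripper": 1}, {"tx": 0, "ty": 0, "tz": 0, "rx": 0, "ry": 0, "rz": 0.337, "gripper": 1}])

```text
time_s: 3.2
ee_pos: [477.5, -207.4, 253.7]
ee_rot: [-180.0, -0.0, 84.7]
force: [-0.2, -0.1, 0.2]
gripper_width: 0.6
gripper_force: 0.0
```

Emit:
send_rows(motion=[{"tx": 0, "ty": 0, "tz": 0, "rx": 0, "ry": 0, "rz": 0.337, "gripper": 1}, {"tx": 0, "ty": 0, "tz": 0, "rx": 0, "ry": 0, "rz": 0.337, "gripper": 1}, {"tx": 0, "ty": 0, "tz": 0, "rx": 0, "ry": 0, "rz": 0.337, "gripper": 1}, {"tx": 0, "ty": 0, "tz": 0, "rx": 0, "ry": 0, "rz": 0.337, "gripper": 1}, {"tx": 0, "ty": 0, "tz": 0, "rx": 0, "ry": 0, "rz": 0.337, "gripper": 1}, {"tx": 0, "ty": 0, "tz": 0, "rx": 0, "ry": 0, "rz": 0.337, "gripper": 1}, {"tx": 0, "ty": 0, "tz": 0, "rx": 0, "ry": 0, "rz": 0.337, "gripper": 1}, {"tx": 0, "ty": 0, "tz": 0, "rx": 0, "ry": 0, "rz": 0, "gripper": 1}, {"tx": 0, "ty": 0, "tz": 0, "rx": 0, "ry": 0, "rz": 0, "gripper": 1}])

```text
time_s: 4.32
ee_pos: [477.5, -207.4, 253.8]
ee_rot: [-180.0, 0.0, 14.4]
force: [-0.2, 0.1, 0.4]
gripper_width: 0.5
gripper_force: 0.0
```

Emit:
send_rows(motion=[{"tx": 0, "ty": 0, "tz": 0.07, "rx": 0, "ry": 0, "rz": 0, "gripper": 1}, {"tx": 0, "ty": 0, "tz": 0.07, "rx": 0, "ry": 0, "rz": 0, "gripper": 1}, {"tx": 0, "ty": 0, "tz": 0.07, "rx": 0, "ry": 0, "rz": 0, "gripper": 1}, {"tx": 0, "ty": 0, "tz": 0.07, "rx": 0, "ry": 0, "rz": 0, "gripper": 1}, {"tx": 0, "ty": 0, "tz": 0.036, "rx": 0, "ry": 0, "rz": 0, "gripper": 1}, {"tx": 0, "ty": 0, "tz": 0.012, "rx": 0, "ry": 0, "rz": 0, "gripper": 1}, {"tx": 0, "ty": 0, "tz": 0.008, "rx": 0, "ry": 0, "rz": 0, "gripper": 1}, {"tx": 0, "ty": 0, "tz": 0.008, "rx": 0, "ry": 0, "rz": 0, "gripper": 1}, {"tx": 0, "ty": 0, "tz": 0, "rx": 0, "ry": 0, "rz": 0, "gripper": 1}])

```text
time_s: 5.45
ee_pos: [476.1, -207.7, 83.3]
ee_rot: [-180.0, 0.2, 14.4]
force: [-6.9, -0.7, 9.1]
gripper_width: 0.6
gripper_force: 4.2
```

Emit:
send_rows(motion=[{"tx": 0, "ty": 0, "tz": 0.008, "rx": 0, "ry": 0, "rz": 0, "gripper": 1}, {"tx": 0, "ty": 0, "tz": 0, "rx": 0, "ry": 0, "rz": 0, "gripper": 1}, {"tx": 0, "ty": 0, "tz": 0, "rx": 0, "ry": 0, "rz": 0, "gripper": 1}, {"tx": 0, "ty": 0, "tz": 0, "rx": 0, "ry": 0, "rz": 0, "gripper": 1}])

```text
time_s: 5.95
ee_pos: [476.8, -208.0, 79.7]
ee_rot: [179.9, 0.1, 14.4]
force: [-7.1, -1.3, 8.0]
gripper_width: 0.6
gripper_force: 4.1
```

Emit:
send_rows(motion=[{"tx": 0, "ty": 0, "tz": 0.004, "rx": 0, "ry": 0, "rz": 0, "gripper": 1}, {"tx": 0, "ty": 0, "tz": 0.002, "rx": 0, "ry": 0, "rz": 0, "gripper": 1}, {"tx": 0, "ty": 0, "tz": 0, "rx": 0, "ry": 0, "rz": 0, "gripper": 1}, {"tx": 0, "ty": 0, "tz": 0, "rx": 0, "ry": 0, "rz": 0, "gripper": 1}, {"tx": 0, "ty": 0, "tz": 0, "rx": 0, "ry": 0, "rz": 0, "gripper": 1}, {"tx": 0, "ty": 0, "tz": 0, "rx": 0, "ry": 0, "rz": 0, "gripper": 1}, {"tx": 0, "ty": 0, "tz": 0, "rx": 0, "ry": 0, "rz": 0, "gripper": 1}])

```text
time_s: 6.82
ee_pos: [476.6, -208.1, 78.4]
ee_rot: [179.9, 0.1, 14.4]
force: [-9.2, -0.7, 20.0]
gripper_width: 0.1
gripper_force: 9.9
```

```bash
python3 - <<'E'
from h import *
c=grab("scene"); i=c[0]
save("sc1",cv2.resize(i[120:280,170:370],None,fx=3.5,fy=3.5,interpolation=cv2.INTER_CUBIC))
k,s=np.cos(np.radians(14.35)),np.sin(np.radians(14.35))
for z in(154,166):
  P=[[527.9+k*x-s*y,-194.7+s*x+k*y,z] for x,y in((36,61),(36,-61))]
  print(z,((proj(c,P)-[170,120])*3.5).round())
E
```

```text
154 [[365. 221.]
 [245. 191.]]
166 [[364. 209.]
 [243. 180.]]
```

View pics/sc1.png

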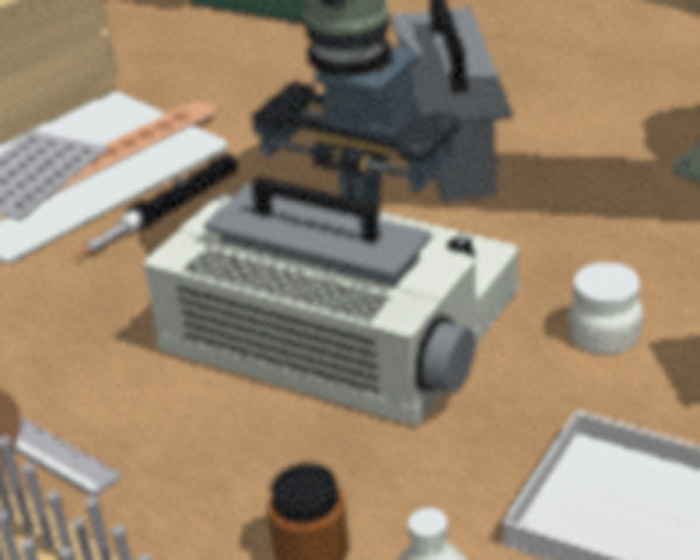

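The scene view shows the cap standing proud of the block, with the handle bar at crop (255,182)–(375,195), close to where a sprung-up cassette would be. The jump to 20 N means the pad reached its stop. Releasing the pad, turning 90° and moving over the handle.

Emit:
send_rows(motion=[{"tx": 0, "ty": 0, "tz": -0.02, "rx": 0, "ry": 0, "rz": 0, "gripper": 1}, {"tx": 0, "ty": 0, "tz": -0.06, "rx": 0, "ry": 0, "rz": 0, "gripper": 1}, {"tx": 0, "ty": 0, "tz": -0.09, "rx": 0, "ry": 0, "rz": 0, "gripper": 1}, {"tx": 0, "ty": 0, "tz": -0.09, "rx": 0, "ry": 0, "rz": 0, "gripper": 1}, {"tx": 0, "ty": 0, "tz": -0.09, "rx": 0, "ry": 0, "rz": 0, "gripper": 1}, {"tx": 0, "ty": 0, "tz": 0, "rx": 0, "ry": 0, "rz": -0.3333, "gripper": 1}, {"tx": 0, "ty": 0, "tz": 0, "rx": 0, "ry": 0, "rz": -0.3333, "gripper": 0}, {"tx": 0, "ty": 0, "tz": 0, "rx": 0, "ry": 0, "rz": -0.3333, "gripper": 0}, {"tx": 0, "ty": 0, "tz": 0, "rx": 0, "ry": 0, "rz": -0.3333, "gripper": 0}, {"tx": 0, "ty": 0, "tz": 0, "rx": 0, "ry": 0, "rz": -0.3333, "gripper": 0}, {"tx": 0, "ty": 0, "tz": 0, "rx": 0, "ry": 0, "rz": -0.3333, "gripper": 0}, {"tx": 0, "ty": 0, "tz": 0, "rx": 0, "ry": 0, "rz": -0.3333, "gripper": 0}])

```text
time_s: 8.38
ee_pos: [478.0, -207.6, 250.9]
ee_rot: [179.9, 0.0, 84.6]
force: [0.0, 0.9, -0.2]
gripper_width: 45.6
gripper_force: 0.0
```

Emit:
send_rows(motion=[{"tx": 0, "ty": 0, "tz": 0, "rx": 0, "ry": 0, "rz": -0.3333, "gripper": 0}, {"tx": 0, "ty": 0, "tz": 0, "rx": 0, "ry": 0, "rz": -0.3333, "gripper": 0}, {"tx": 0, "ty": 0.0414, "tz": 0, "rx": 0, "ry": 0, "rz": 0, "gripper": 0}, {"tx": 0, "ty": 0.0414, "tz": 0, "rx": 0, "ry": 0, "rz": 0, "gripper": 0}, {"tx": 0, "ty": 0.0414, "tz": 0, "rx": 0, "ry": 0, "rz": 0, "gripper": 0}, {"tx": 0, "ty": 0.0414, "tz": 0, "rx": 0, "ry": 0, "rz": 0, "gripper": 0}, {"tx": 0, "ty": 0, "tz": 0, "rx": 0, "ry": 0, "rz": 0, "gripper": 0}])

```text
time_s: 9.25
ee_pos: [559.9, -186.3, 249.3]
ee_rot: [180.0, -0.0, 104.3]
force: [-0.4, -0.5, 0.4]
gripper_width: 45.9
gripper_force: 0.0
```

Emit:
send_rows(motion=[{"tx": 0, "ty": -0.006, "tz": 0.06, "rx": 0, "ry": 0, "rz": 0, "gripper": 0}, {"tx": 0, "ty": 0, "tz": 0.06, "rx": 0, "ry": 0, "rz": 0, "gripper": 0}, {"tx": 0, "ty": 0, "tz": 0.05, "rx": 0, "ry": 0, "rz": 0, "gripper": 0}, {"tx": 0, "ty": 0, "tz": 0.03, "rx": 0, "ry": 0, "rz": 0, "gripper": 0}, {"tx": 0, "ty": 0, "tz": 0.012, "rx": 0, "ry": 0, "rz": 0, "gripper": 0}, {"tx": 0, "ty": 0, "tz": 0, "rx": 0, "ry": 0, "rz": 0, "gripper": 0}])

```text
time_s: 10.0
ee_pos: [555.2, -187.9, 144.2]
ee_rot: [180.0, 0.0, 104.2]
force: [-0.7, 0.3, 0.1]
gripper_width: 45.5
gripper_force: 0.0
```

Emit:
send_rows(grip_force=25, motion=[{"tx": 0, "ty": 0, "tz": 0, "rx": 0, "ry": 0, "rz": 0, "gripper": 1}, {"tx": 0, "ty": 0, "tz": 0, "rx": 0, "ry": 0, "rz": 0, "gripper": 1}, {"tx": 0, "ty": 0, "tz": 0, "rx": 0, "ry": 0, "rz": 0, "gripper": 1}, {"tx": 0, "ty": 0, "tz": 0, "rx": 0, "ry": 0, "rz": 0, "gripper": 1}, {"tx": 0, "ty": 0, "tz": 0, "rx": 0, "ry": 0, "rz": 0, "gripper": 1}])

```text
time_s: 10.62
ee_pos: [556.7, -187.7, 144.7]
ee_rot: [179.8, 0.1, 104.3]
force: [4.6, 2.0, 1.3]
gripper_width: 12.9
gripper_force: 25.0
```

Emit:
send_rows(motion=[{"tx": 0, "ty": 0, "tz": -0.01, "rx": 0, "ry": 0, "rz": 0, "gripper": 1}, {"tx": 0, "ty": 0, "tz": -0.02, "rx": 0, "ry": 0, "rz": 0, "gripper": 1}, {"tx": 0, "ty": 0, "tz": -0.025, "rx": 0, "ry": 0, "rz": 0, "gripper": 1}, {"tx": 0, "ty": 0, "tz": -0.025, "rx": 0, "ry": 0, "rz": 0, "gripper": 1}, {"tx": 0, "ty": 0, "tz": -0.025, "rx": 0, "ry": 0, "rz": 0, "gripper": 1}, {"tx": 0, "ty": 0, "tz": -0.025, "rx": 0, "ry": 0, "rz": 0, "gripper": 1}, {"tx": 0, "ty": 0, "tz": -0.025, "rx": 0, "ry": 0, "rz": 0, "gripper": 1}, {"tx": 0, "ty": 0, "tz": -0.025, "rx": 0, "ry": 0, "rz": 0, "gripper": 1}, {"tx": 0, "ty": 0, "tz": -0.02, "rx": 0, "ry": 0, "rz": 0, "gripper": 1}, {"tx": 0, "ty": 0, "tz": 0, "rx": 0, "ry": 0, "rz": 0, "gripper": 1}])

```text
time_s: 11.88
ee_pos: [555.3, -188.0, 244.9]
ee_rot: [179.9, 0.1, 104.3]
force: [-0.5, -0.4, -2.7]
gripper_width: 12.8
gripper_force: 25.0
```

```bash
python3 - <<'E'
from h import *
c=grab("scene"); i=c[0]
save("sc2",cv2.resize(i[40:280,150:450],None,fx=2.3,fy=2.3,interpolation=cv2.INTER_CUBIC))
s=env.state(); p=s["ee_pos"]; yaw=np.radians(s["ee_rot"][2]); d=np.array([557.2,218.7])-p[:2]
print(p,d,d@[np.cos(yaw),np.sin(yaw)]/500,d@[np.sin(yaw),-np.cos(yaw)]/500)
E
```

```text
[ 554.90818537 -187.8259568   244.13260702] [  2.29181463 406.5259568 ] 0.7868842161407356 0.20466473621291967
```

View pics/sc2.png

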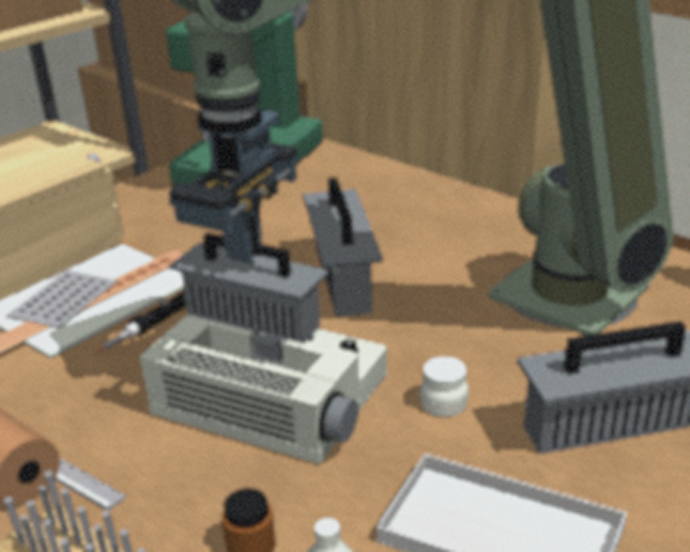

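The cassette hangs upright and clear of the bay at crop (250,285), and the bystanders haven't moved. Carrying it over to the tray.

Emit:
send_rows(motion=[{"tx": 0.032, "ty": 0.0083, "tz": 0, "rx": 0, "ry": 0, "rz": 0, "gripper": 1}, {"tx": 0.06, "ty": 0.0156, "tz": 0, "rx": 0, "ry": 0, "rz": 0, "gripper": 1}, {"tx": 0.075, "ty": 0.0195, "tz": 0, "rx": 0, "ry": 0, "rz": 0, "gripper": 1}, {"tx": 0.075, "ty": 0.0195, "tz": 0, "rx": 0, "ry": 0, "rz": 0.01, "gripper": 1}, {"tx": 0.075, "ty": 0.0195, "tz": 0, "rx": 0, "ry": 0, "rz": 0.01, "gripper": 1}, {"tx": 0.075, "ty": 0.0195, "tz": 0, "rx": 0, "ry": 0, "rz": 0, "gripper": 1}, {"tx": 0.075, "ty": 0.0195, "tz": 0, "rx": 0, "ry": 0, "rz": 0, "gripper": 1}, {"tx": 0.075, "ty": 0.0195, "tz": 0, "rx": 0, "ry": 0, "rz": 0, "gripper": 1}, {"tx": 0.075, "ty": 0.0195, "tz": 0, "rx": 0, "ry": 0, "rz": 0, "gripper": 1}, {"tx": 0.075, "ty": 0.0195, "tz": 0, "rx": 0, "ry": 0, "rz": 0, "gripper": 1}, {"tx": 0.06, "ty": 0.0156, "tz": 0, "rx": 0, "ry": 0, "rz": 0, "gripper": 1}, {"tx": 0.032, "ty": 0.0083, "tz": 0, "rx": 0, "ry": 0, "rz": 0, "gripper": 1}])

```text
time_s: 13.42
ee_pos: [558.9, 219.3, 243.3]
ee_rot: [-179.9, -0.0, 103.8]
force: [0.3, -0.2, -3.2]
gripper_width: 12.9
gripper_force: 25.0
```

Emit:
send_rows(motion=[{"tx": 0, "ty": 0, "tz": 0, "rx": 0, "ry": 0, "rz": 0, "gripper": 1}, {"tx": 0, "ty": 0, "tz": 0, "rx": 0, "ry": 0, "rz": 0, "gripper": 1}, {"tx": 0, "ty": 0, "tz": 0, "rx": 0, "ry": 0, "rz": 0, "gripper": 1}])

```text
time_s: 13.8
ee_pos: [559.9, 216.1, 244.0]
ee_rot: [-180.0, 0.0, 103.6]
force: [-0.1, 0.5, -3.0]
gripper_width: 12.9
gripper_force: 25.0
```

Emit:
send_rows(motion=[{"tx": 0, "ty": 0, "tz": 0.03, "rx": 0, "ry": 0, "rz": 0, "gripper": 1}, {"tx": 0, "ty": 0, "tz": 0.05, "rx": 0, "ry": 0, "rz": 0, "gripper": 1}, {"tx": 0, "ty": 0, "tz": 0.05, "rx": 0, "ry": 0, "rz": 0, "gripper": 1}, {"tx": 0, "ty": 0, "tz": 0.05, "rx": 0, "ry": 0, "rz": 0, "gripper": 1}, {"tx": 0, "ty": 0, "tz": 0.04, "rx": 0, "ry": 0, "rz": 0, "gripper": 1}, {"tx": 0, "ty": 0, "tz": 0.03, "rx": 0, "ry": 0, "rz": 0, "gripper": 1}, {"tx": 0, "ty": 0, "tz": 0.016, "rx": 0, "ry": 0, "rz": 0, "gripper": 1}, {"tx": 0, "ty": 0, "tz": 0.008, "rx": 0, "ry": 0, "rz": 0, "gripper": 1}, {"tx": 0, "ty": 0, "tz": 0, "rx": 0, "ry": 0, "rz": 0, "gripper": 1}, {"tx": 0, "ty": 0, "tz": 0, "rx": 0, "ry": 0, "rz": 0, "gripper": 1}])

```text
time_s: 15.05
ee_pos: [560.4, 217.4, 107.6]
ee_rot: [179.9, -0.0, 103.7]
force: [-0.3, -0.1, -4.3]
gripper_width: 12.8
gripper_force: 25.0
```

Emit:
send_rows(motion=[{"tx": 0, "ty": 0, "tz": 0.004, "rx": 0, "ry": 0, "rz": 0, "gripper": 1}, {"tx": 0, "ty": 0, "tz": 0.003, "rx": 0, "ry": 0, "rz": 0, "gripper": 1}, {"tx": 0, "ty": 0, "tz": 0, "rx": 0, "ry": 0, "rz": 0, "gripper": 1}, {"tx": 0, "ty": 0, "tz": 0, "rx": 0, "ry": 0, "rz": 0, "gripper": 1}])

```text
time_s: 15.55
ee_pos: [559.9, 217.2, 103.4]
ee_rot: [180.0, -0.0, 103.7]
force: [0.8, 0.7, -3.2]
gripper_width: 12.6
gripper_force: 25.0
```

Emit:
send_rows(motion=[{"tx": 0, "ty": 0, "tz": 0.003, "rx": 0, "ry": 0, "rz": 0, "gripper": 1}, {"tx": 0, "ty": 0, "tz": 0.003, "rx": 0, "ry": 0, "rz": 0, "gripper": 1}, {"tx": 0, "ty": 0, "tz": 0, "rx": 0, "ry": 0, "rz": 0, "gripper": 1}, {"tx": 0, "ty": 0, "tz": 0, "rx": 0, "ry": 0, "rz": 0, "gripper": 1}])

```text
time_s: 16.05
ee_pos: [560.0, 217.2, 100.5]
ee_rot: [180.0, -0.0, 103.7]
force: [0.1, -0.2, -3.5]
gripper_width: 13.0
gripper_force: 25.0
```

Emit:
send_rows(motion=[{"tx": 0, "ty": 0, "tz": 0.002, "rx": 0, "ry": 0, "rz": 0, "gripper": 1}, {"tx": 0, "ty": 0, "tz": 0, "rx": 0, "ry": 0, "rz": 0, "gripper": 1}, {"tx": 0, "ty": 0, "tz": 0, "rx": 0, "ry": 0, "rz": 0, "gripper": 1}])

```text
time_s: 16.42
ee_pos: [560.1, 217.3, 99.7]
ee_rot: [180.0, -0.0, 103.7]
force: [-0.6, 0.5, -1.6]
gripper_width: 13.2
gripper_force: 25.0
```

Contact is starting at the expected height. One more small step down, then open gently and back off.

Emit:
send_rows(motion=[{"tx": 0, "ty": 0, "tz": 0.002, "rx": 0, "ry": 0, "rz": 0, "gripper": 1}, {"tx": 0, "ty": 0, "tz": 0, "rx": 0, "ry": 0, "rz": 0, "gripper": 1}, {"tx": 0, "ty": 0, "tz": 0, "rx": 0, "ry": 0, "rz": 0, "gripper": 1}])

```text
time_s: 16.8
ee_pos: [560.6, 217.4, 99.6]
ee_rot: [179.9, -0.0, 103.7]
force: [-0.0, -0.6, 5.8]
gripper_width: 12.8
gripper_force: 25.0
```

Emit:
send_rows(motion=[{"tx": 0, "ty": 0, "tz": 0, "rx": 0, "ry": 0, "rz": 0, "gripper": 0.5}, {"tx": 0, "ty": 0, "tz": 0, "rx": 0, "ry": 0, "rz": 0, "gripper": 0}, {"tx": 0, "ty": 0, "tz": 0, "rx": 0, "ry": 0, "rz": 0, "gripper": 0}, {"tx": 0, "ty": 0, "tz": -0.02, "rx": 0, "ry": 0, "rz": 0, "gripper": 0}, {"tx": 0, "ty": 0, "tz": -0.05, "rx": 0, "ry": 0, "rz": 0, "gripper": 0}, {"tx": 0, "ty": 0, "tz": -0.08, "rx": 0, "ry": 0, "rz": 0, "gripper": 0}, {"tx": 0, "ty": 0, "tz": -0.08, "rx": 0, "ry": 0, "rz": 0, "gripper": 0}, {"tx": 0, "ty": 0, "tz": -0.08, "rx": 0, "ry": 0, "rz": 0, "gripper": 0}, {"tx": 0, "ty": 0, "tz": 0, "rx": 0, "ry": 0, "rz": 0, "gripper": 0}, {"tx": 0, "ty": 0, "tz": 0, "rx": 0, "ry": 0, "rz": 0, "gripper": 0}])

```text
time_s: 18.05
ee_pos: [559.5, 217.1, 253.1]
ee_rot: [-180.0, 0.0, 103.7]
force: [0.6, 0.5, -0.1]
gripper_width: 45.9
gripper_force: 0.0
```

```bash
python3 - <<'E'
from h import *
c=grab("scene"); save("sc3",cv2.resize(c[0][100:340,180:480],None,fx=2.3,fy=2.3,interpolation=cv2.INTER_CUBIC))
E
```

```text
(no output)
```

View pics/sc3.png

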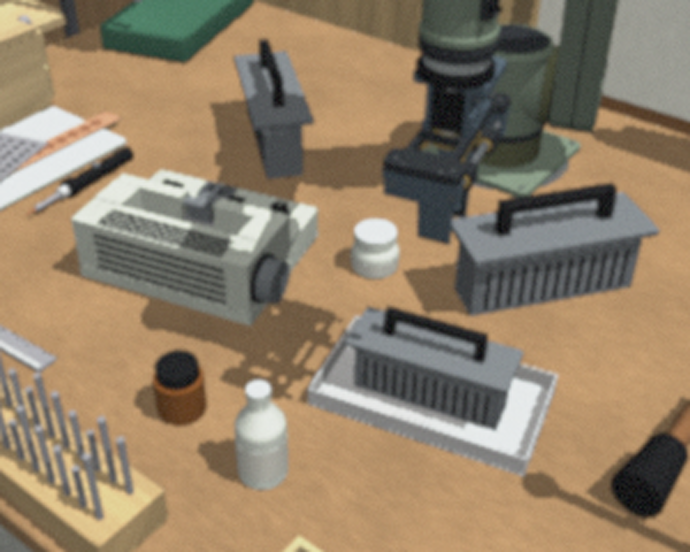

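The cassette stands upright in the tray at crop (437,370), clear of the tray walls. The gripper is clear of it, the latch is back up at (205,200), and the bystanders are where they were. Handing in.

```bash
python3 -c "
from workcell import env
print(env.job_done())"
```

```text
the job is handed in; nothing more can be done
None
```

The latch was pressed and released, and the cassette was lifted out upright and now stands flat in the tray; I handed the job in at about 18 s of the 58 s limit, and no verdict was shown.

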